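# Close and pin the hinge case

### The job

The cabinet hinge is packed: close its grey case. Fold the short plain flap fully down first, then the long flap with the latch plate fully down over it, and last take the hex key from its stand and put its long arm down through the hole of the latch plate and the bracket hole beneath, all the way in until its short arm lies on the plate. Leave the packed hinge in the case and do not push the other things on the table about.

Things in the scene. Friction and masses are not known exactly. Their poses are not given: they have to be found in the camera images.
- case: Light grey plastic case fixed to the table, 200 (x) x 160 (y) x 80 mm high, walls 4 mm, open on top. Origin: centre of its underside; z up. Two flaps are hinged along its long (x) sides: the short plain flap on the +y side, the long flap on the -y side.
- inner_flap (a joint): Hinge angle of the short plain flap (188 x 90 mm, 4 mm thick), rad: 0 = closed, lying level in the case mouth; pi/2 = upright; more = leaning outwards over the +y side. Stiff hinge: it stays where it is left. Starts leaning outwards.
- inner_hinge (a point): Middle of the short flap's hinge line, on the case's +y side, 77 mm above the table; the line runs along the case's x. Closed, the flap reaches 90 mm from here towards the case's -y, its top face 79 mm above the table.
- inner_edge (a point): Middle of the short flap's free edge; moves with the flap.
- outer_flap (a joint): Hinge angle of the long flap (200 x 160 mm, 5 mm thick), rad: 0 = closed, lying level over the whole case; pi/2 = upright; more = leaning outwards over the -y side. Stiff hinge: it stays where it is left. Starts leaning outwards.
- outer_hinge (a point): Middle of the long flap's hinge line, on the case's -y side, 83 mm above the table; the line runs along the case's x. Closed, the flap reaches 160 mm from here towards the case's +y, its top face 85.5 mm above the table.
- outer_edge (a point): Middle of the long flap's free edge (where the steel latch plate begins); moves with the flap.
- plate_hole (a point): Centre of the 13 mm round hole, at the outer (upper when closed) face of the steel latch plate (50 x 36 mm, 4 mm thick) that sticks out beyond the long flap's free edge, 18 mm from that edge; moves with the flap. Closed, it is 85 mm above the table, straight above bracket_hole.
- bracket_hole (a point): Centre of the 13 mm round hole at the top face of the steel bracket (50 x 36 mm, 4 mm thick) on the outside of the case's +y wall, 18 mm off the wall, 64 mm above the table; open below down to the table.
- hex_key: Loose steel L-shaped hex key, 8 mm thick. The long arm stands upright along +z with its tapered tip down at the origin; 79.5 mm tall in all. The short arm leaves the top along +x to 34 mm from the long arm's axis, its underside at z = 71.5 mm. It starts standing in the stand, its top 84.5 mm above the table, with 39.5 mm of it above the stand.
- key_tip (a point): Tip of the long arm (the lower end).
- key_bend (a point): On the long arm's axis, level with the underside of the short arm, 71.5 mm above the tip.
- key_stand: Fixed light wooden stand for the hex key, 60 x 60 x 45 mm, with one upright 11 mm hole, 40 mm deep, in the middle. Origin: centre of its underside.
- packed_hinge: Black cabinet hinge about 92 x 50 x 19 mm, loose in the case; stays there.
- spare_hinge: Bystander: another such hinge lying on the table near the robot. Origin under its middle.
- loose_plate: Bystander: flat steel latch plate 110 x 30 x 4 mm lying on the table.
- mallet: Bystander: blue rubber mallet lying beyond the case, 290 mm long, head 90 x 56 mm at its origin, handle along its -x.
- screw_jar: Bystander: closed glass screw jar with metal lid, 60 mm wide, 75 mm high, standing.
- screwdriver: Bystander: screwdriver lying on the table, along its x.
Mind the look-alikes: they are no part of the job. What is shaped like the packed_hinge but purple or white is not meant.

How it is judged (in metres and radians):
On the way, in this order (a step that is already met when the one before it is completed fails the run):
1. the short plain flap is folded down while the long flap is still open (value of joint inner_flap below 0.08 rad and value of joint outer_flap above 0.6 rad), for 0.2 s.
2. then the long flap is folded down over it (value of joint inner_flap below 0.08 rad and value of joint outer_flap below 0.06 rad), for 0.2 s.
3. then the hex key is put through the latch plate and the bracket (all of step 2 and z of key_tip in the frame of bracket_hole below -0.035 m and horizontal distance between key_tip and bracket_hole below 0.015 m and distance between key_bend and plate_hole below 0.01 m), for 0.2 s.
At the end, for the whole second after the job is handed in: Short flap within 0.08 rad and long flap within 0.06 rad of closed; the hex key at rest with its tip at least 35 mm below the bracket's top face and within 15 mm sideways of its hole, and its bend within 10 mm of the latch plate's hole; the packed hinge inside the case (all of step 3 and linear speed of hex_key below 0.02 m/s and x of packed_hinge in the frame of case between -0.1 and 0.1 m and y of packed_hinge in the frame of case between -0.08 and 0.08 m and z of packed_hinge in the frame of case below 0.07 m); the robot touches nothing.
It fails at once if the hinge on the table is pushed away (more than 40 mm) (distance of spare_hinge from where it was at the start of the episode above 0.04 m).
It fails at once if the loose latch plate is pushed away (more than 40 mm) (distance of loose_plate from where it was at the start of the episode above 0.04 m).
It fails at once if the mallet is pushed away (more than 40 mm) (distance of mallet from where it was at the start of the episode above 0.04 m).
It fails at once if the screw jar is pushed away (more than 40 mm) (distance of screw_jar from where it was at the start of the episode above 0.04 m).
It fails at once if the screwdriver is pushed away (more than 40 mm) (distance of screwdriver from where it was at the start of the episode above 0.04 m).
It also fails if it takes over 67 s, if anything falls off the work surface, if the arm or the gripper's body presses on something with over 40 N, if the wrist force passes 120 N, or if a joint passes its speed limit or range.

### The arm

A 6-joint arm with a two-finger parallel gripper is mounted at the origin on the work surface. World frame = base frame: x ahead of the robot, y to its left, z up, the work surface at z = 0. Lengths are in m, angles in degrees, forces in N, time in s.
With the tool pointing down it reaches from about 0.375 to 0.925 m from the base axis. Payload 5.7 kg.
Tool frame: the origin (TCP) lies midway between the tips of the shut fingers; the grasp point (between the pads) lies manip.grip_point_offset behind it (manip.grip_point_offset is the distance from the TCP to the grasp point, in m); z points along the fingers, y is the line along which they close (so a half turn about z gives the same grasp; the last joint's range is limited). The gripper opens to 88 mm and grips with 3 to 60 N. Pads are 20 mm wide; open, the fingers measure 115 mm over their backs; the gripper's body (75 mm by 178 mm) begins 61 mm behind the grasp point.
Start: joints at [-73.058, 20.558, 86.54, -0, 72.909, -6.595], TCP at [0.24, -0.55, 0.199] pointing down, gripper open.
Joint ranges: [-170.27, 170.27], [-57.76, 135], [12.27, 136.19], [-55.21, 235.2], [11.17, 155.16], [-170.74, 170.74]. Speed limits (degrees/s): [136.94, 136.94, 180, 180, 180, 180].

### API

Orientations are given as a 3x3 rotation matrix whose columns are the frame's x, y, z axes.
In Python, from bench import manip gives the robot as it stands.
- The arm moves only by the tool drive_tool, never from a script. Its arguments are lists of equal length, an entry for each row: "fingers": the closure, from 0 (fully open) to 1 (shut); "slide": the shift along the tool's x, y, z as a fraction of full scale, a list of three; "twist": the turn, a rotation vector about the tool's x, y, z as a fraction of full scale, a list of three. In form: {"fingers": [fingers, ...], "slide": [[dx, dy, dz], ...], "twist": [[wx, wy, wz], ...]}. A call has 1 to 10 rows; each row shifts and turns the commanded pose from where the row before left it, along the tool's axes as they then stand; what a row does not reach is not made up. Full scale, the value 1, is 3 cm for a shift and 0.08 rad for a turn. A row lasts 1/12 s, in which the tool goes at most 41.7 mm and 7.16 degrees, less where a joint would pass 70% of its speed; a pose out of reach is approached as far as the arm can. A call with a number of a shift or a turn outside -1 to 1 is refused whole. A call with a gripper value outside its range is refused whole. The fingers move at their own pace and stop on an object; "grip_force" is the grip in N (left out, the last holds). Time passes only in rows, so rows that do not move let the fingers close. It gives the time, the measured TCP pose, the force, the opening and the grip force at its end, in the units of the state.
- manip.sense(): the state, without advancing time (a new reading comes with each control period).
- manip.snapshot(name): name is "scene" or "top"; returns a dict with "color" (420x560x3 uint8, red, green, blue), "z_map" (420x560 float32, m along the optical axis (not along the pixel's ray), 0 where there is no reading), "intrinsics" (3x3 intrinsics, pixels), "position" and "rotation" of the camera in the world. Camera axes: x right, y down, z forward; pixel columns grow to the right and rows downward; lengths in m; the calibration is good to about 2 mm. A picture is of the moment at which its call begins.
- manip.hand_in(): hands the job in; it is judged then, once.
The state is a dict: "t": time; "joints": joint angles; "joint_velocities": joint speeds; "effort": joint torques, N m; "ee_pos": TCP position; "eef_rot": TCP orientation; "force": force on the tool from outside, world axes, zero at the start; "ft_torque": the same for the moment, N m; "grip_width": finger opening in m; "finger_force": force on a finger pad.
Only numpy, scipy, OpenCV 4.12 (cv2) and the standard library are available. Lean on these libraries where they do the work, as an engineer would, in place of code of your own. Each camera call takes 0.05 s, during which the arm holds its last target. There are 200 camera calls.

## Working session

There is one attempt and no reset: what is moved stays moved. The work goes in short steps, Python scripts to look and compute and a tool call to move; the robot and the scene stay as the last step left them, time stands still between calls to the robot, and variables do not carry over. Pictures are saved under pics/ and viewed, at most 10 in all, crops included, and the job is handed in when it is done.

Besides the shell and the picture viewer there is one more tool, called after "Call:" as name(argument=value, ...) on one line, values as JSON. drive_tool: Moves the arm, as the interface text tells. Shift numbers are shares of 3 cm and turn numbers shares of 0.08 rad, none past 1 either way. Its arguments: {"type":"object","properties":{"fingers":{"type":"array","items":{"type":"number"}},"slide":{"type":"array","items":{"type":"array","items":{"type":"number","minimum":-1,"maximum":1}}},"twist":{"type":"array","items":{"type":"array","items":{"type":"number","minimum":-1,"maximum":1}}},"grip_force":{"type":"number"}},"required":["fingers","slide","twist"]}

```bash
mkdir -p pics; cat > h.py <<'E'
import numpy as np, cv2
from bench import manip
def snap(n):
    s=manip.snapshot(n); return s
def pts(s):
    z=s["z_map"];K=np.array(s["intrinsics"]);v,u=np.mgrid[:z.shape[0],:z.shape[1]]
    c=np.stack([(u-K[0,2])/K[0,0]*z,(v-K[1,2])/K[1,1]*z,z],-1)
    return c@np.array(s["rotation"]).T+np.array(s["position"])
E
python3 - <<'E'
from h import *
for n in ("scene","top"):
    s=snap(n); np.savez(f"{n}0.npz",p=pts(s),c=s["color"])
    print(n,s["position"],np.round(s["rotation"],3).tolist(),s["intrinsics"])
    cv2.imwrite(f"pics/{n}0.png",cv2.resize(s["color"][...,::-1],(784,588)))
print(manip.sense(),manip.grip_point_offset)
E
```

```text
scene [1.15731902 0.53314644 0.68952717] [[-0.67, 0.459, -0.584], [0.742, 0.423, -0.52], [0.008, -0.782, -0.624]] [[434.59499787   0.         281.67111296]
 [  0.         434.59499787 210.26304355]
 [  0.           0.           1.        ]]
top [0.51105549 0.01231252 1.00726239] [[0.023, -0.997, 0.079], [-1.0, -0.023, 0.002], [-0.0, -0.079, -0.997]] [[414.68450085   0.         277.35796238]
 [  0.         414.68450085 205.24240106]
 [  0.           0.           1.        ]]
{'t': 0.1, 'joints': array([-7.30577626e+01,  2.05939207e+01,  8.65916664e+01,  7.26705283e-04,
        7.29081116e+01, -6.59491337e+00]), 'joint_velocities': array([-0.01681316,  0.03383587, -0.23536126,  0.04947367,  0.05320022,
        0.0381799 ]), 'effort': array([-1.19826924e-03, -5.16360784e+01, -2.71405900e+01,  6.74667978e-02,
        2.76190642e-02, -2.04968927e-05]), 'ee_pos': array([ 0.23941171, -0.54945778,  0.19839995]), 'eef_rot': array([[ 9.16802870e-01,  3.99339806e-01, -4.64956163e-04],
       [ 3.99340027e-01, -9.16801551e-01,  1.56790716e-03],
       [ 1.99855211e-04, -1.62313739e-03, -9.99998663e-01]]), 'force': array([ 0.1941314 , -0.32512795, -0.04397525]), 'ft_torque': array([0.00792133, 0.03052529, 0.03344278]), 'finger_force': 0.0, 'grip_width': 0.08724581744660698} 0.0187
```

View pics/scene0.png

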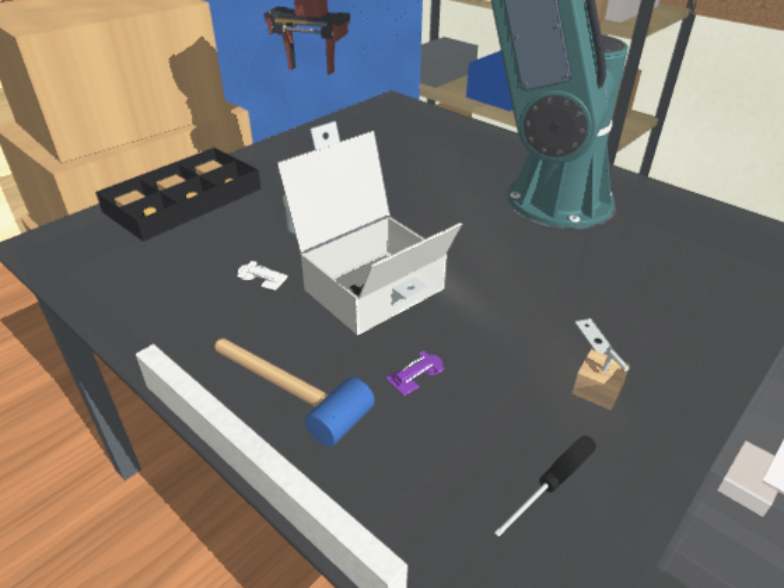

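View pics/top0.png

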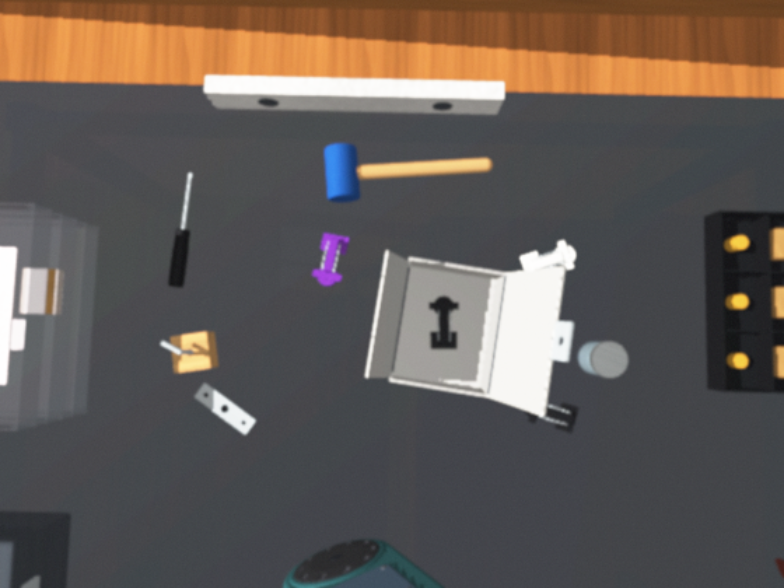

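Scene (784x588): grey case around (375,270), long flap upright-ish (335,190) with plate at (325,135), short flap (415,255), bracket (408,288), key in stand (605,365). Top: case interior (445,325), jar (603,358) just beyond the latch plate (562,340), key (193,350) with its short arm going up-left, black spare hinge (555,415) partly below the long flap. White hinge (550,257) and purple hinge (330,260) are the decoys; the black one in the case (445,323) is the packed hinge.

```bash
python3 - <<'E'
from h import *
T=np.load("top0.npz");S=np.load("scene0.npz")
P=T["p"];C=T["c"]
def at(D,pix): 
    for (u,v) in pix:
        u_,v_=int(u/1.4),int(v/1.4); print((u,v),np.round(D["p"][v_,u_],3),D["c"][v_,u_])
print("top");at(T,[(388,255),(368,377),(410,262),(390,378),(562,272),(545,412),(500,275),(485,388),(562,325),(555,358),(603,358),(193,350),(167,346),(205,350),(445,323),(555,415),(573,417),(335,175),(550,257)])
print("scene");at(S,[(282,162),(376,135),(388,217),(301,247),(325,137),(460,227),(368,290),(362,325),(446,283),(405,285),(590,350),(610,355),(625,368),(293,210)])
# case rim
cr=P[(P[...,2]>.076)&(P[...,2]<.084)&(P[...,0]>.35)&(P[...,0]<.75)&(P[...,1]>-.25)&(P[...,1]<.1)]
print(len(cr),cr.min(0),cr.max(0))
# key
for nm,D in(("t",T),("s",S)):
    P=D["p"];m=(P[...,2]>.06)&(P[...,2]<.1)&(P[...,1]>.2)&(P[...,1]<.4)&(P[...,0]>.3)&(P[...,0]<.6)
    k=P[m];print(nm,len(k));print(np.round(k[::max(1,len(k)//12)],3).tolist())
    m=(P[...,2]>.035)&(P[...,2]<.052)&(P[...,1]>.2)&(P[...,1]<.4)&(P[...,0]>.3)&(P[...,0]<.6)
    k=P[m];print("stand",cv2.minAreaRect(k[:,:2].astype(np.float32)),np.median(k[:,2]))
# crops
a=cv2.resize(C[140:310,250:440][...,::-1],None,fx=3,fy=3,interpolation=cv2.INTER_CUBIC)
b=cv2.resize(C[225:285,105:165][...,::-1],(220,220),interpolation=cv2.INTER_CUBIC)
d=cv2.resize(S["c"][220:295,400:460][...,::-1],(220,275),interpolation=cv2.INTER_CUBIC)
im=np.zeros((510,790,3),np.uint8);im[:510,:570]=a;im[:220,570:]=b;im[230:505,570:]=d
cv2.imwrite("pics/crop1.png",im)
E
```

```text
top
(388, 255) [0.627 0.016 0.156] [196 192 188]
(368, 377) [0.448 0.042 0.16 ] [205 203 200]
(410, 262) [ 0.627 -0.018  0.074] [155 154 149]
(390, 378) [0.44  0.009 0.074] [201 199 194]
(562, 272) [ 0.599 -0.216  0.237] [250 249 247]
(545, 412) [ 0.414 -0.194  0.238] [175 174 168]
(500, 275) [ 0.61  -0.166  0.074] [191 188 185]
(485, 388) [ 0.427 -0.146  0.053] [236 235 231]
(562, 325) [ 0.528 -0.212  0.253] [242 245 246]
(555, 358) [ 0.486 -0.205  0.246] [242 245 246]
(603, 358) [ 0.482 -0.329  0.077] [149 153 152]
(193, 350) [0.476 0.338 0.039] [202 166 127]
(167, 346) [0.483 0.363 0.084] [234 239 239]
(205, 350) [0.477 0.315 0.044] [173 133  83]
(445, 323) [ 0.533 -0.081  0.022] [31 29 30]
(555, 415) [ 0.382 -0.27   0.017] [44 44 45]
(573, 417) [ 0.38  -0.3    0.018] [32 32 36]
(335, 175) [0.774 0.109 0.053] [ 57 139 237]
(550, 257) [ 0.65  -0.26   0.018] [253 253 251]
scene
(282, 162) [ 0.598 -0.217  0.235] [180 180 176]
(376, 135) [ 0.033 -0.544  0.001] [84 87 89]
(388, 217) [ 0.418 -0.144  0.079] [158 160 156]
(301, 247) [ 0.609 -0.175  0.092] [239 239 235]
(325, 137) [ 0.134 
[... 704 characters left out ...]
 [0.477, 0.339, 0.081], [0.475, 0.343, 0.082], [0.474, 0.337, 0.061], [0.472, 0.339, 0.069], [0.47, 0.341, 0.06]]
stand ((0.47272247076034546, 0.33846890926361084), (0.0597207248210907, 0.06184602156281471), 9.708531379699707) 0.04494153507160159
s 94
[[0.474, 0.342, 0.083], [0.478, 0.345, 0.082], [0.48, 0.35, 0.084], [0.479, 0.352, 0.081], [0.482, 0.351, 0.08], [0.478, 0.347, 0.072], [0.478, 0.342, 0.065], [0.484, 0.36, 0.082], [0.485, 0.361, 0.081], [0.487, 0.361, 0.079], [0.489, 0.363, 0.08], [0.491, 0.368, 0.082], [0.489, 0.372, 0.08], [0.49, 0.376, 0.081]]
stand ((0.4739007353782654, 0.3407372832298279), (0.06436008214950562, 0.060106586664915085), 9.215577125549316) 0.04386584824625439
```

View pics/crop1.png

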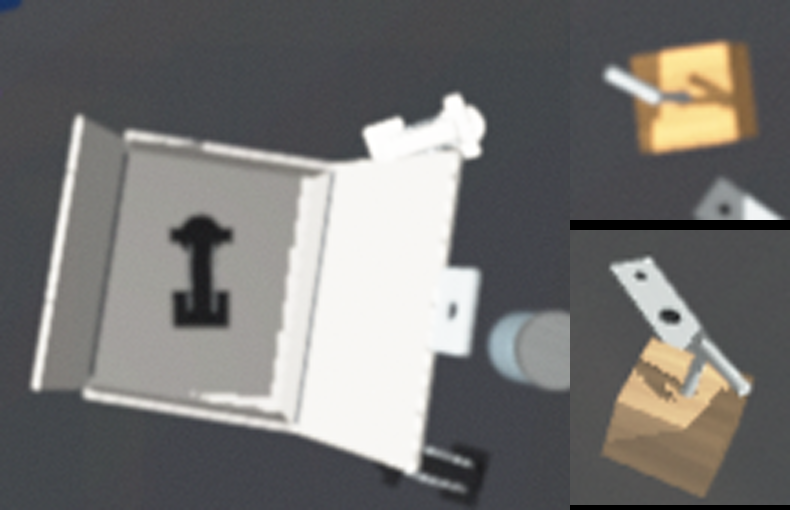

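```bash
python3 - <<'E'
from h import *
T=np.load("top0.npz");S=np.load("scene0.npz")
P=np.concatenate([T["p"].reshape(-1,3),S["p"].reshape(-1,3)]);src=np.r_[np.zeros(420*560),np.ones(420*560)]
C=np.concatenate([T["c"].reshape(-1,3),S["c"].reshape(-1,3)]).astype(int)
def plane(m):
    q=P[m]
    for _ in range(6):
        c=q.mean(0);n=np.linalg.svd(q-c,full_matrices=False)[2][2];d=(P-c)@n
        q=P[m&(abs(d)<.003)]
    return c,n*np.sign(n[1]),m&(abs(d)<.003)
box=(P[:,0]>.38)&(P[:,0]<.68)
for nm,m in(("inner",box&(P[:,1]>-.02)&(P[:,1]<.06)&(P[:,2]>.095)&(P[:,2]<.15)&(src==0)),
            ("outer",box&(P[:,1]<-.15)&(P[:,1]>-.23)&(P[:,2]>.1)&(P[:,2]<.22)),
            ("wall+y",(src==1)&(P[:,0]>.43)&(P[:,0]<.65)&(P[:,1]>-.03)&(P[:,1]<.03)&(P[:,2]>.008)&(P[:,2]<.055)),
            ("wall+x",(src==1)&(P[:,0]>.59)&(P[:,0]<.66)&(P[:,1]>-.17)&(P[:,1]<-.02)&(P[:,2]>.01)&(P[:,2]<.07))):
    if m.sum()<20: print(nm,m.sum());continue
    c,n,k=plane(m);t=np.array([n[1],-n[0]]);t/=np.linalg.norm(t)
    s=(P[k][:,:2]-c[:2])@t
    print(nm,k.sum(),c.round(4),n.round(3),"yaw",np.degrees(np.arctan2(t[1],t[0])).round(2),"ext",np.percentile(s,[0.5,99.5]).round(4),"tilt",np.degrees(np.arcsin(n[2])).round(1))
for nm,m in(("bracket",(src==1)&(P[:,0]>.46)&(P[:,0]<.6)&(P[:,1]>-.01)&(P[:,1]<.06)&(P[:,2]>.057)&(P[:,2]<.068)),
  ("latch",box&(P[:,2]>.244)&(P[:,2]<.29)&(P[:,1]<-.15)&(P[:,1]>-.26)),):
    q=P[m];print(nm,m.sum(),q.mean(0),cv2.minAreaRect(q[:,:2].astype(np.float32)),q.min(0),q.max(0))
q=P[(P[:,2]>.078)&(P[:,2]<.09)&(P[:,0]>.4)&(P[:,0]<.55)&(P[:,1]>.28)&(P[:,1]<.42)]
print("key",cv2.fitLine(q[:,:2].astype(np.float32),cv2.DIST_HUBER,0,.01,.01).ravel())
E
```

```text
inner 950 [0.5373 0.0133 0.1236] [ 0.127  0.914 -0.386] yaw -7.9 ext [-0.0924  0.0928] tilt -22.7
outer 6110 [ 0.5135 -0.1824  0.1628] [0.131 0.951 0.281] yaw -7.86 ext [-0.1012  0.0974] tilt 16.3
wall+y 741 [ 0.5481 -0.0035  0.0303] [ 0.138  0.99  -0.   ] yaw -7.95 ext [-0.1103  0.0887] tilt -0.0
wall+x 673 [ 0.6247 -0.0917  0.0407] [-0.991  0.136  0.001] yaw 82.17 ext [-0.0781  0.0717] tilt 0.1
bracket 342 [0.5361018  0.01127218 0.0628012 ] ((0.5324187278747559, 0.0164265688508749), (0.04052290320396423, 0.1402924507856369), 81.66015625) [ 0.46037882 -0.00994152  0.05704108] [0.59963248 0.03630813 0.06790595]
latch 515 [ 0.50773373 -0.21077556  0.25974173] ((0.5079430937767029, -0.2110014706850052), (0.016719279810786247, 0.05341831222176552), 82.42847442626953) [ 0.48153115 -0.22113215  0.24402096] [ 0.53552077 -0.2001419   0.27432063]
key [0.40008196 0.91647935 0.4841089  0.359377  ]
```

Call:
drive_tool(fingers=[1, 1, 1, 1, 1, 1, 1, 1, 1, 1], slide=[[0, 0, -0.9], [0, 0, -0.9], [0, 0, -0.9], [0, 0, -0.9], [0, 0, -0.9], [0, 0, 0], [0, 0, 0], [0, 0, 0], [0, 0, 0], [0, 0, 0]], twist=[[0, 0, -1], [0, 0, -1], [0, 0, -1], [0, 0, -1], [0, 0, -1], [0, 0, -1], [0, 0, -1], [0, 0, -1], [0, 0, -1], [0, 0, -1]])

```text
t: 0.93
ee_pos: [0.2395, -0.5497, 0.3337]
eef_rot: [[0.349, 0.937, -0.0], [0.937, -0.349, 0.001], [0.001, -0.001, -1.0]]
force: [0.3, 0.2, -0.5]
grip_width: 0.0247
finger_force: 0.0
```

Call:
drive_tool(fingers=[1, 1, 1, 1, 1], slide=[[0, 0, 0], [0, 0, 0], [0, 0, 0], [0, 0, 0], [0, 0, 0]], twist=[[0, 0, -1], [0, 0, -1], [0, 0, -0.8], [0, 0, 0], [0, 0, 0]])

```text
t: 1.35
ee_pos: [0.2395, -0.5498, 0.3337]
eef_rot: [[0.138, 0.99, -0.0], [0.99, -0.138, 0.001], [0.001, -0.0, -1.0]]
force: [0.3, 0.5, -0.1]
grip_width: 0.0005
finger_force: 0.0
```

```bash
cat >> h.py <<'E'
O=np.array([.526,-.081]);a=np.radians(-7.9);EX=np.array([np.cos(a),np.sin(a)]);EY=np.array([-EX[1],EX[0]])
def where():
    s=manip.sense();p=s["ee_pos"];R=s["eef_rot"];d=p[:2]-O
    print("t",round(s["t"],2),"case xyz",np.round([d@EX,d@EY,p[2]],4),"world",p.round(4),"yaw",np.degrees(np.arctan2(R[1,0],R[0,0])).round(2),"tilt",np.round(R[:2,2],3),"F",s["force"].round(1),"grip",round(s["grip_width"],4),s["finger_force"],"J",np.round(s["joints"]))
E
python3 -c "from h import *;where()"
```

```text
t 1.35 case xyz [-0.2193 -0.5038  0.3337] world [ 0.2395 -0.5498  0.3337] yaw 82.09 tilt [-0.     0.001] F [ 0.3  0.5 -0.1] grip 0.0005 0.0 J [-73.  16.  75.  -0.  89. -65.]
```

Call:
drive_tool(fingers=[1, 1, 1, 1, 1, 1, 1, 1, 1, 1], slide=[[0.9, 0.9, 0], [0.9, 0.9, 0], [0.9, 0.9, 0], [0.9, 0.9, 0], [0.9, 0.9, 0], [0.9, 0.9, 0], [0.9, 0.9, 0], [0.9, 0.9, 0], [0.9, 0.1, 0], [0.9, 0, 0]], twist=[[0, 0, 0], [0, 0, 0], [0, 0, 0], [0, 0, 0], [0, 0, 0], [0, 0, 0], [0, 0, 0], [0, 0, 0], [0, 0, 0], [0, 0, 0]])

```text
t: 2.18
ee_pos: [0.4949, -0.3108, 0.3334]
eef_rot: [[0.136, 0.991, -0.0], [0.991, -0.136, 0.001], [0.001, -0.0, -1.0]]
force: [0.3, 0.7, 0.3]
grip_width: 0.0002
finger_force: 0.0
```

Call:
drive_tool(fingers=[1, 1, 1, 1, 1, 1, 1, 1, 1, 1], slide=[[0.9, 0, 0], [0.9, 0, 0], [0.9, 0, 0], [0.9, 0, 0], [0.9, 0, 0], [0.9, 0, 0], [0.9, 0, 0], [0.9, 0, 0], [0.9, 0, 0], [0.9, 0, 0]], twist=[[0, 0, 0], [0, 0, 0], [0, 0, 0], [0, 0, 0], [0, 0, 0], [0, 0, 0], [0, 0, 0], [0, 0, 0], [0, 0, 0], [0, 0, 0]])

```text
t: 3.02
ee_pos: [0.5297, -0.0434, 0.3341]
eef_rot: [[0.138, 0.99, -0.0], [0.99, -0.138, 0.0], [0.0, -0.0, -1.0]]
force: [-0.7, -0.3, 0.1]
grip_width: 0.0002
finger_force: 0.0
```

Call:
drive_tool(fingers=[1, 1, 1, 1, 1], slide=[[0.9, 0, 0], [0.9, 0, 0], [0.5, 0, 0], [0, 0, 0], [0, 0, 0]], twist=[[0, 0, 0], [0, 0, 0], [0, 0, 0], [0, 0, 0], [0, 0, 0]])

```text
t: 3.43
ee_pos: [0.539, 0.0241, 0.334]
eef_rot: [[0.135, 0.991, -0.0], [0.991, -0.135, -0.0], [-0.0, -0.0, -1.0]]
force: [1.2, 0.2, 0.0]
grip_width: 0.0004
finger_force: 0.0
```

```bash
python3 -c "from h import *;where()"
```

```text
t 3.43 case xyz [-0.0016  0.1059  0.334 ] world [0.539  0.0241 0.334 ] yaw 82.24 tilt [-0. -0.] F [1.2 0.2 0. ] grip 0.0004 0.0 J [-5. 10. 82. -0. 88.  3.]
```

Call:
drive_tool(fingers=[1, 1, 1, 1, 1, 1, 1, 1, 1, 1], slide=[[1, 0, 0], [1, 0, 0], [0, 0, 0.95], [0, 0, 0.95], [0, 0, 0.95], [0, 0, 0.95], [0, 0, 0.95], [0, 0, 0.95], [0, 0, 0.85], [0, 0, 0]], twist=[[0, 0, 0], [0, 0, 0], [0, 0, 0], [0, 0, 0], [0, 0, 0], [0, 0, 0], [0, 0, 0], [0, 0, 0], [0, 0, 0], [0, 0, 0]])

```text
t: 4.27
ee_pos: [0.5433, 0.0815, 0.133]
eef_rot: [[0.138, 0.99, -0.009], [0.99, -0.138, -0.001], [-0.002, -0.009, -1.0]]
force: [-1.5, 0.3, -0.6]
grip_width: 0.0005
finger_force: 0.0
```

```bash
python3 -c "from h import *;where()"
```

```text
t 4.27 case xyz [-0.0052  0.1633  0.133 ] world [0.5433 0.0815 0.133 ] yaw 82.08 tilt [-0.009 -0.001] F [-1.5  0.3 -0.6] grip 0.0005 0.0 J [ 1. 21. 97. -0. 63.  9.]
```

Call:
drive_tool(fingers=[1, 1, 1, 1, 1, 1, 1, 1, 1, 1], slide=[[-0.5, 0, 0], [-0.5, 0, 0], [-0.5, 0, -0.1], [-0.5, 0, -0.1], [-0.5, 0, 0], [-0.35, 0, 0.05], [-0.35, 0, 0.1], [-0.37, 0, 0.15], [-0.3, 0, 0.25], [-0.25, 0, 0.25]], twist=[[0, 0, 0], [0, 0, 0], [0, 0, 0], [0, 0, 0], [0, 0, 0], [0, 0, 0], [0, 0, 0], [0, 0, 0], [0, 0, 0], [0, 0, 0]])

```text
t: 5.1
ee_pos: [0.5304, -0.0404, 0.1191]
eef_rot: [[0.136, 0.991, 0.0], [0.991, -0.136, 0.0], [0.0, 0.0, -1.0]]
force: [-0.0, -0.3, -0.7]
grip_width: 0.0004
finger_force: 0.0
```

```bash
python3 - <<'E'
from h import *
where()
s=snap("scene");cv2.imwrite("pics/s1.png",s["color"][50:300,150:400][...,::-1].repeat(2,0).repeat(2,1))
E
```

```text
t 5.1 case xyz [-0.0012  0.0408  0.1191] world [ 0.5304 -0.0404  0.1191] yaw 82.18 tilt [0. 0.] F [-0.  -0.3 -0.7] grip 0.0004 0.0 J [-12.  20. 100.   0.  60.  -4.]
```

View pics/s1.png

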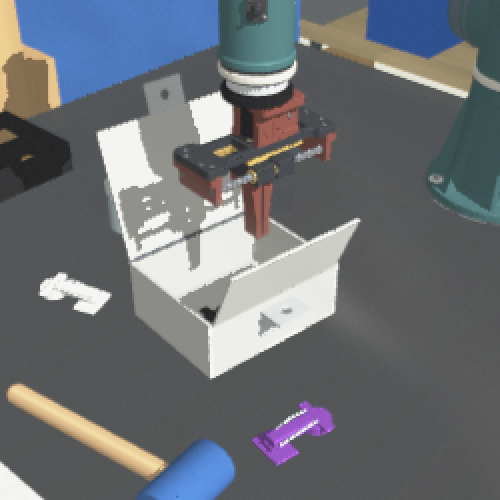

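The crop shows the fingers at (262,230), with the short flap's edge running from (215,318) to (360,222), apparently still open. I'll check this in the depth data.

```bash
python3 - <<'E'
from h import *
s=snap("scene");p=pts(s);print(s["color"].shape)
for (u,v) in [(328,162),(320,180),(300,185),(280,195),(265,205),(262,225),(280,164)]: 
    q=p[v,u];d=q[:2]-O;print((u,v),np.round([d@EX,d@EY,q[2]],3),s["color"][v,u])
s=snap("top");p=pts(s);d=p[...,:2]-O;y=d@EY;x=d@EX
cv2.imwrite("pics/t1.png",cv2.resize(s["color"][130:320,240:440][...,::-1],None,fx=3,fy=3))
for x0 in(-.08,.08):
    m=(abs(x-x0)<.003)&(y>-.05)&(y<.14);i=np.argsort(y[m]);print(np.c_[y[m],p[...,2][m]][i][::4].round(3).tolist())
E
```

```text
(420, 560, 3)
(328, 162) [-0.091  0.115  0.154] [171 170 166]
(320, 180) [-0.188  0.002  0.   ] [87 87 89]
(300, 185) [-0.025  0.095  0.107] [202 204 196]
(280, 195) [0.036 0.096 0.108] [204 206 198]
(265, 205) [0.073 0.088 0.093] [205 206 199]
(262, 225) [0.076 0.078 0.029] [238 238 234]
(280, 164) [0.001 0.053 0.155] [137  92  84]
[[-0.048, 0.002], [-0.046, 0.003], [-0.043, 0.005], [-0.039, 0.003], [-0.034, 0.005], [-0.031, 0.005], [-0.027, 0.003], [-0.022, 0.002], [-0.014, 0.615], [-0.013, 0.619], [-0.012, 0.617], [-0.012, 0.619], [-0.011, 0.616], [-0.011, 0.621], [-0.01, 0.618], [-0.009, 0.618], [-0.009, 0.62], [-0.009, 0.618], [-0.008, 0.62], [-0.007, 0.62], [-0.007, 0.62], [-0.007, 0.619], [-0.006, 0.617], [-0.006, 0.62], [-0.005, 0.62], [-0.004, 0.619], [-0.004, 0.617], [-0.004, 0.618], [-0.003, 0.62], [-0.002, 0.617], [-0.002, 0.616], [-0.002, 0.62], [-0.001, 0.618], [-0.001, 0.619], [0.0, 0.62], [0.001, 0.619], [0.001, 0.617], [0.002, 0.619], [0.002, 0.618], [0.002, 0.616], [0.002, 0.566], [0.003, 0.569], [0.003, 0.575], [0.003, 0.616], [0.003, 0.538], [0.003, 0.587], [0.003
[... 1192 characters left out ...]
21], [0.097, 0.623], [0.098, 0.623], [0.098, 0.625], [0.099, 0.622], [0.099, 0.621], [0.1, 0.623], [0.1, 0.623], [0.101, 0.621], [0.101, 0.623], [0.102, 0.624], [0.103, 0.623], [0.103, 0.624], [0.104, 0.623], [0.104, 0.624], [0.105, 0.62], [0.122, -0.002], [0.127, -0.001], [0.13, -0.001], [0.134, -0.0], [0.137, 0.001]]
[[0.008, 0.264], [0.01, 0.263], [0.012, 0.265], [0.015, 0.265], [0.018, 0.265], [0.021, 0.265], [0.023, 0.265], [0.026, 0.262], [0.03, 0.26], [0.034, 0.265], [0.037, 0.265], [0.041, 0.265], [0.045, 0.263], [0.052, 0.263], [0.058, 0.263], [0.067, 0.264], [0.07, 0.264], [0.073, 0.246], [0.113, 0.163], [0.121, 0.0], [0.127, 0.003], [0.131, 0.001], [0.133, 0.003], [0.138, -0.001]]
```

View pics/t1.png

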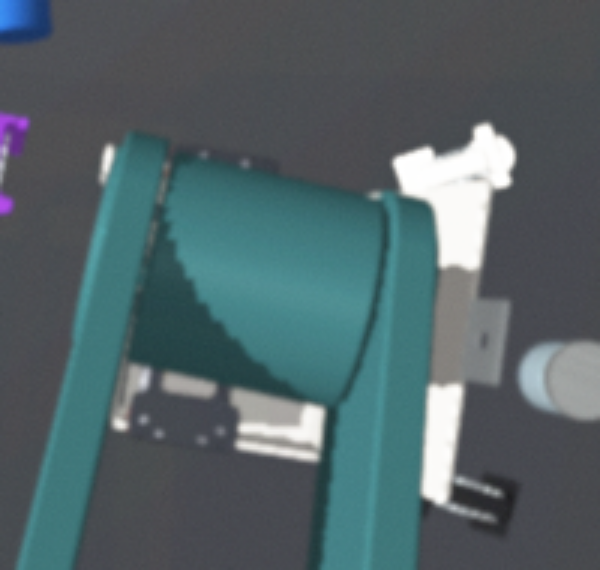

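The short flap did not move: its edge is still at y_c=0.115, z=0.16, so the fingers slipped through. I'll go back outside and push slower and nearer the edge, watching the force.

Call:
drive_tool(fingers=[1, 1, 1, 1, 1, 1, 1, 1, 1, 1], slide=[[0, 0, -0.9], [0, 0, -0.9], [0, 0, -0.9], [1, 0, -0.2], [1, 0, 0], [1, 0, 0], [1, 0, 0], [0.2, 0, 0.6], [0, 0, 0.75], [0, 0, 0.5]], twist=[[0, 0, 0], [0, 0, 0], [0, 0, 0], [0, 0, 0], [0, 0, 0], [0, 0, 0], [0, 0, 0], [0, 0, 0], [0, 0, 0], [0, 0, 0]])

```text
t: 6.08
ee_pos: [0.5471, 0.0873, 0.15]
eef_rot: [[0.133, 0.991, -0.001], [0.991, -0.133, 0.0], [0.0, -0.001, -1.0]]
force: [-0.7, 0.3, 0.2]
grip_width: 0.0004
finger_force: 0.0
```

Call:
drive_tool(fingers=[1, 1, 1, 1, 1, 1, 1], slide=[[-0.4, 0, 0], [-0.4, 0, 0], [-0.4, 0, 0], [-0.2, 0, 0], [-0.15, 0, 0], [-0.15, 0, 0], [-0.15, 0, 0]], twist=[[0, 0, 0], [0, 0, 0], [0, 0, 0], [0, 0, 0], [0, 0, 0], [0, 0, 0], [0, 0, 0]])

```text
t: 6.67
ee_pos: [0.5404, 0.0297, 0.1518]
eef_rot: [[0.136, 0.991, 0.001], [0.991, -0.136, 0.0], [0.0, 0.001, -1.0]]
force: [0.3, 0.4, 0.6]
grip_width: 0.0003
finger_force: 0.0
```

```bash
cat >> h.py <<'E'
def flaps():
    s=snap("scene");p=pts(s).reshape(-1,3);c=s["color"].reshape(-1,3).astype(int);d=p[:,:2]-O;x=d@EX;y=d@EY;z=p[:,2]
    g=(np.ptp(c,axis=1)<16)&(c.min(1)>70)&(abs(x)<.092)
    m=g&(y>-.03)&(y<.13)&(z>.092)&(z<.175)
    if m.sum(): 
        q=np.c_[y[m],z[m]];print("inner pts",m.sum(),"angle from hinge",np.degrees(np.median(np.arctan2(q[:,1]-.077,.08-q[:,0]))).round(1),"top",np.percentile(q[:,1],98).round(3))
    m=g&(y>-.16)&(y<.1)&(z>.12)&(z<.26)
    if m.sum():
        q=np.c_[y[m],z[m]];print("outer",m.sum(),np.degrees(np.median(np.arctan2(q[:,1]-.083,.08+q[:,0]))).round(1))
    return s
E
python3 -c "
from h import *
where();flaps()"
```

```text
t 6.67 case xyz [-0.0009  0.1116  0.1518] world [0.5404 0.0297 0.1518] yaw 82.16 tilt [0.001 0.   ] F [0.3 0.4 0.6] grip 0.0003 0.0 J [-4. 19. 97.  0. 64.  4.]
inner pts 993 angle from hinge 114.6 top 0.16
outer 3057 105.2
```

```bash
python3 - <<'E'
from h import *
s=snap("scene");cv2.imwrite("pics/s2.png",cv2.resize(s["color"][110:230,220:350][...,::-1],None,fx=5,fy=5,interpolation=cv2.INTER_CUBIC))
p=pts(s)
d=p[...,:2]-O;m=(abs(d@EX)<.03)&(d@EY>.05)&(d@EY<.16)&(p[...,2]>.13)&(p[...,2]<.2)
i=np.argwhere(m)[::25]
for v,u in i: print((u-220)*5,(v-110)*5,np.round([d[v,u]@EX,d[v,u]@EY,p[v,u,2]],3),s["color"][v,u])
E
```

```text
360 235 [0.008 0.101 0.199] [87 68 67]
375 255 [0.007 0.11  0.192] [88 56 52]
360 265 [0.009 0.102 0.185] [119 105 102]
415 270 [-0.005  0.122  0.186] [148  91  83]
405 280 [0.002 0.124 0.185] [136  86  79]
395 295 [0.006 0.123 0.178] [150  93  83]
435 310 [-0.026  0.115  0.153] [205 205 197]
405 325 [-0.01   0.113  0.151] [203 204 196]
385 335 [0.002 0.113 0.151] [203 204 197]
420 340 [-0.028  0.104  0.13 ] [203 204 196]
385 350 [-0.003  0.108  0.138] [202 204 195]
340 365 [0.026 0.11  0.144] [202 205 196]
```

View pics/s2.png

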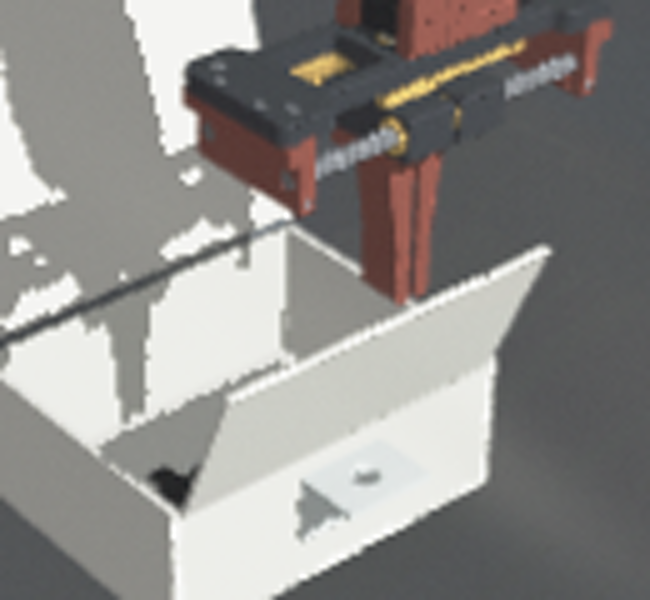

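The picture shows the fingertips at (410,300) cut off by the flap edge, overlapping the flap with no force. I'll do one short slow test push before changing method.

Call:
drive_tool(fingers=[1, 1], slide=[[-0.1, 0, 0.3], [-0.1, 0, 0.3]], twist=[[0, 0, 0], [0, 0, 0]])

```text
t: 6.93
ee_pos: [0.5412, 0.0268, 0.1347]
eef_rot: [[0.137, 0.991, 0.004], [0.991, -0.137, 0.005], [0.005, 0.004, -1.0]]
force: [-14.3, 36.4, 83.3]
grip_width: 0.0003
finger_force: 41.7
```

Call:
drive_tool(fingers=[1, 1], slide=[[-0.15, 0, 0], [-0.15, 0, 0]], twist=[[0, 0, 0], [0, 0, 0]])

```text
t: 7.1
ee_pos: [0.5404, 0.0212, 0.1374]
eef_rot: [[0.137, 0.991, 0.006], [0.991, -0.137, 0.01], [0.01, 0.004, -1.0]]
force: [-10.9, 20.3, 52.9]
grip_width: 0.0004
finger_force: 26.3
```

```bash
python3 - <<'E'
from h import *
where();s=flaps();p=pts(s);d=p[...,:2]-O
# finger (red) pixels near tip: extent
c=s["color"].astype(int);m=(c[...,0]-c[...,2]>35)&(abs(d@EX)<.04)&(p[...,2]<.2)&(p[...,2]>.09)
q=np.c_[d[m]@EX,d[m]@EY,p[...,2][m]];print(len(q),q.min(0).round(3),q.max(0).round(3))
for z in(.15,.16,.17,.18,.19):
    k=abs(q[:,2]-z)<.005
    if k.any(): print(z,q[k].min(0).round(3),q[k].max(0).round(3))
E
```

```text
t 7.1 case xyz [0.0002 0.1032 0.1374] world [0.5404 0.0212 0.1374] yaw 82.13 tilt [0.006 0.01 ] F [-10.9  20.3  52.9] grip 0.0004 26.318994225493952 J [-6. 19. 98.  1. 62.  2.]
inner pts 1084 angle from hinge 111.6 top 0.161
outer 3147 105.2
711 [-0.04  -1.106  0.09 ] [0.04  0.117 0.2  ]
0.15 [-0.039 -1.106  0.145] [ 0.039 -1.082  0.155]
0.16 [-0.04  -1.103  0.155] [0.039 0.117 0.165]
0.17 [-0.039 -1.102  0.165] [0.039 0.117 0.175]
0.18 [-0.039 -1.105  0.175] [0.04  0.117 0.185]
0.19 [-0.038 -1.102  0.185] [0.039 0.117 0.195]
```

Call:
drive_tool(fingers=[1, 1, 1, 1, 1, 1], slide=[[0, 0, -0.5], [0, 0, -1], [0.5, 0, -1], [1, 0, 0], [0.5, 0, 0], [0, 0, 0]], twist=[[0, 0, 0], [0, 0, 0], [0, 0, 0], [0, 0, 0], [0, 0, 0], [0, 0, 0]])

```text
t: 7.65
ee_pos: [0.5465, 0.0777, 0.2079]
eef_rot: [[0.133, 0.991, 0.001], [0.991, -0.133, 0.001], [0.001, 0.0, -1.0]]
force: [0.4, -0.4, 0.1]
grip_width: 0.0008
finger_force: 0.0
```

```bash
python3 - <<'E'
from h import *
where();s=flaps();p=pts(s);d=p[...,:2]-O;e=manip.sense()["ee_pos"];dd=e[:2]-O
c=s["color"].astype(int);m=(c[...,0]-c[...,2]>35)&(abs(d@EX-dd@EX)<.04)&(abs(d@EY-dd@EY)<.04)&(p[...,2]<e[2]+.06)&(p[...,2]>.09)
q=np.c_[d[m]@EX-dd@EX,d[m]@EY-dd@EY,p[...,2][m]-e[2]]
for z in np.arange(-.01,.055,.005):
    k=abs(q[:,2]-z)<.0025
    if k.any(): print(z.round(3),k.sum(),q[k].min(0).round(3),q[k].max(0).round(3))
E
```

```text
t 7.65 case xyz [-0.0016  0.16    0.2079] world [0.5465 0.0777 0.2079] yaw 82.35 tilt [0.001 0.001] F [ 0.4 -0.4  0.1] grip 0.0008 0.0 J [ 1. 16. 92.  0. 72.  8.]
inner pts 1128 angle from hinge 110.7 top 0.162
outer 3502 105.1
0.025 10 [-0.009  0.012  0.024] [0.009 0.015 0.027]
0.03 19 [-0.008 -0.004  0.028] [0.011 0.015 0.032]
0.035 23 [-0.006 -0.004  0.033] [0.011 0.015 0.037]
0.04 18 [-0.01  -0.004  0.038] [0.01  0.015 0.042]
0.045 16 [-0.009  0.003  0.043] [0.009 0.014 0.047]
0.05 14 [-0.009  0.012  0.048] [0.011 0.015 0.052]
```

```bash
python3 - <<'E'
from h import *
e=manip.sense()["ee_pos"]
for n in("scene","top"):
    s=snap(n);p=pts(s)
    m=(np.linalg.norm(p[...,:2]-e[:2],axis=-1)<.03)&(p[...,2]<e[2]+.04)&(p[...,2]>e[2]-.02)
    print(n,m.sum(),[ (tuple(np.round(p[v,u]-e,3)),s["color"][v,u].tolist()) for v,u in np.argwhere(m)[-8:]])
    R=np.array(s["rotation"]);K=np.array(s["intrinsics"])
    for w in (e,e+[0,0,.0187],e+[0,0,.04]):
        c=R.T@(w-np.array(s["position"]));u=K@c/c[2];print("proj",u[:2].round(1),"depth exp",c[2].round(3),"depth",s["z_map"][int(u[1]),int(u[0])],s["color"][int(u[1]),int(u[0])])
E
```

```text
scene 102 [((np.float64(-0.005), np.float64(0.012), np.float64(0.022)), [132, 92, 87]), ((np.float64(0.009), np.float64(0.005), np.float64(0.023)), [83, 73, 71]), ((np.float64(0.011), np.float64(0.009), np.float64(0.026)), [88, 66, 63]), ((np.float64(0.01), np.float64(0.011), np.float64(0.027)), [130, 84, 76]), ((np.float64(0.007), np.float64(0.011), np.float64(0.025)), [146, 94, 84]), ((np.float64(0.004), np.float64(0.012), np.float64(0.024)), [120, 91, 87]), ((np.float64(0.01), np.float64(0.012), np.float64(0.025)), [111, 85, 81]), ((np.float64(0.006), np.float64(0.011), np.float64(0.022)), [115, 90, 87])]
proj [314.  163.2] depth exp 0.895 depth 1.2826575 [203 205 198]
proj [314.5 155.4] depth exp 0.884 depth 0.8691241 [88 60 56]
proj [315.1 146.3] depth exp 0.87 depth 0.85532993 [89 59 54]
top 0 []
proj [244.7 219.3] depth exp 0.8 depth 0.35795295 [ 62 115 120]
proj [243.9 218.9] depth exp 0.782 depth 0.35806078 [ 62 116 121]
proj [243.  218.4] depth exp 0.76 depth 0.3572767 [ 64 116 120]
```

The real fingertips sit about 22 mm above the reported TCP, so the first pass merely skimmed over the edge. I'll correct for that and push again.

Call:
drive_tool(fingers=[1, 1, 1, 1, 1, 1, 1, 1, 1, 1], slide=[[0, 0, 0.8], [0, 0, 0.8], [0, 0, 0.8], [0, 0, 0.7], [-0.4, 0, 0], [-0.4, 0, 0], [-0.3, 0, 0], [-0.2, 0, -0.05], [-0.2, 0, -0.05], [-0.2, 0, 0]], twist=[[0, 0, 0], [0, 0, 0], [0, 0, 0], [0, 0, 0], [0, 0, 0], [0, 0, 0], [0, 0, 0], [0, 0, 0], [0, 0, 0], [0, 0, 0]])

```text
t: 8.63
ee_pos: [0.5402, 0.0236, 0.1197]
eef_rot: [[0.136, 0.991, 0.003], [0.991, -0.136, 0.0], [0.0, 0.003, -1.0]]
force: [0.0, 1.5, 0.5]
grip_width: 0.001
finger_force: 0.4
```

```bash
python3 -c "
from h import *
where();flaps()"
```

```text
t 8.63 case xyz [-0.0003  0.1055  0.1197] world [0.5402 0.0236 0.1197] yaw 82.16 tilt [0.003 0.   ] F [0.  1.5 0.5] grip 0.001 0.4044291221362073 J [-5. 21. 99.  0. 60.  3.]
inner pts 1262 angle from hinge 100.5 top 0.165
outer 3957 104.9
```

Call:
drive_tool(fingers=[1, 1, 1, 1, 1, 1, 1, 1, 1, 1], slide=[[-0.25, 0, 0], [-0.25, 0, 0], [-0.35, 0, 0.05], [-0.35, 0, 0.1], [-0.35, 0, 0.15], [-0.3, 0, 0.25], [-0.25, 0, 0.25], [-0.2, 0, 0.3], [-0.15, 0, 0.35], [-0.1, 0, 0.35]], twist=[[0, 0, 0], [0, 0, 0], [0, 0, 0], [0, 0, 0], [0, 0, 0], [0, 0, 0], [0, 0, 0], [0, 0, 0], [0, 0, 0], [0, 0, 0]])

```text
t: 9.52
ee_pos: [0.5286, -0.052, 0.0629]
eef_rot: [[0.136, 0.991, -0.0], [0.991, -0.136, 0.0], [0.0, -0.0, -1.0]]
force: [0.5, 0.2, 0.8]
grip_width: 0.0004
finger_force: 0.4
```

```bash
python3 -c "
from h import *
where();flaps()"
```

```text
t 9.52 case xyz [-0.0014  0.0291  0.0629] world [ 0.5286 -0.052   0.0629] yaw 82.18 tilt [-0.  0.] F [0.5 0.2 0.8] grip 0.0004 0.3657509898948774 J [-13.  25. 103.  -0.  52.  -5.]
inner pts 45 angle from hinge 78.9 top 0.175
outer 3515 104.8
```

Call:
drive_tool(fingers=[1, 1, 1, 1], slide=[[0, 0, 0.12], [0, 0, 0.1], [0, 0, 0.05], [0, 0, 0]], twist=[[0, 0, 0], [0, 0, 0], [0, 0, 0], [0, 0, 0]])

```text
t: 9.9
ee_pos: [0.5288, -0.0509, 0.0561]
eef_rot: [[0.135, 0.991, -0.0], [0.991, -0.135, 0.0], [0.0, -0.0, -1.0]]
force: [0.7, -0.1, 0.1]
grip_width: 0.0002
finger_force: 0.0
```

```bash
cat >> h.py <<'E'
def inner():
    s=snap("scene");p=pts(s).reshape(-1,3);c=s["color"].reshape(-1,3).astype(int);d=p[:,:2]-O;x=d@EX;y=d@EY;z=p[:,2]
    m=(np.ptp(c,axis=1)<16)&(c.min(1)>70)&(abs(x)<.088)&(y>-.05)&(y<.07)&(z>.06)&(z<.12)
    k=np.polyfit(.08-y[m],z[m],1);print("inner",m.sum(),"slope",k.round(3),"z@0,90",np.polyval(k,[0,.09]).round(4))
E
python3 -c "
from h import *
where();inner()"
```

```text
t 9.9 case xyz [-0.0014  0.0302  0.0561] world [ 0.5288 -0.0509  0.0561] yaw 82.24 tilt [-0.  0.] F [ 0.7 -0.1  0.1] grip 0.0002 0.0 J [-13.  25. 104.   0.  51.  -5.]
inner 1224 slope [-0.005  0.078] z@0,90 [0.0782 0.0778]
```

Short flap is closed (slope ≈ 0). Next I'll go over and outside the long flap.

Call:
drive_tool(fingers=[1, 1, 1, 1, 1, 1, 1, 1, 1, 1], slide=[[0, 0, -0.5], [0, 0, -0.9], [0, 0, -0.9], [0, 0, -1], [0, 0, -1], [0, 0, -1], [0, 0, -1], [0, 0, -1], [0, 0, -0.9], [-0.5, 0, 0]], twist=[[0, 0, 0], [0, 0, 0], [0, 0, 0], [0, 0, 0], [0, 0, 0], [0, 0, 0], [0, 0, 0], [0, 0, 0], [0, 0, 0], [0, 0, 0]])

```text
t: 10.78
ee_pos: [0.5303, -0.065, 0.3085]
eef_rot: [[0.133, 0.991, 0.011], [0.991, -0.133, -0.001], [0.0, 0.011, -1.0]]
force: [1.3, 0.4, 0.6]
grip_width: 0.0007
finger_force: 0.0
```

Call:
drive_tool(fingers=[1, 1, 1, 1, 1, 1, 1, 1, 1], slide=[[-1, 0, 0], [-1, 0, 0], [-1, 0, 0], [-1, 0, 0], [-1, 0, 0], [-1, 0, 0], [-0.7, 0, 0], [0, 0, 0], [0, 0, 0]], twist=[[0, 0, 0], [0, 0, 0], [0, 0, 0], [0, 0, 0], [0, 0, 0], [0, 0, 0], [0, 0, 0], [0, 0, 0], [0, 0, 0]])

```text
t: 11.53
ee_pos: [0.4995, -0.2657, 0.302]
eef_rot: [[0.137, 0.991, 0.0], [0.991, -0.137, 0.001], [0.001, 0.0, -1.0]]
force: [-0.2, -0.1, 0.2]
grip_width: 0.0002
finger_force: 0.0
```

```bash
python3 -c "
from h import *
where();inner();flaps()"
```

```text
t 11.53 case xyz [-0.0009 -0.1866  0.302 ] world [ 0.4995 -0.2657  0.302 ] yaw 82.11 tilt [0.    0.001] F [-0.2 -0.1  0.2] grip 0.0002 0.0 J [-35.  13.  82.   0.  84. -27.]
inner 1399 slope [-0.002  0.078] z@0,90 [0.0781 0.0779]
outer 3350 105.2
```

Call:
drive_tool(fingers=[1, 1, 1, 1, 1, 1, 1, 1, 1, 1], slide=[[0, 0, 0.9], [0, 0, 0.9], [0, 0, 0.9], [0, 0, 0.5], [0.5, 0, 0], [0.5, 0, 0], [0.3, 0, 0], [0.2, 0, 0], [0.2, 0, 0], [0.2, 0, 0]], twist=[[0, 0, 0], [0, 0, 0], [0, 0, 0], [0, 0, 0], [0, 0, 0], [0, 0, 0], [0, 0, 0], [0, 0, 0], [0, 0, 0], [0, 0, 0]])

```text
t: 12.47
ee_pos: [0.5084, -0.2084, 0.2074]
eef_rot: [[0.135, 0.991, 0.002], [0.991, -0.135, -0.002], [-0.001, 0.003, -1.0]]
force: [-0.4, -1.5, 0.5]
grip_width: 0.0003
finger_force: 0.6
```

```bash
python3 -c "
from h import *
where();flaps()"
```

```text
t 12.47 case xyz [ 0.     -0.1286  0.2074] world [ 0.5084 -0.2084  0.2074] yaw 82.26 tilt [ 0.002 -0.002] F [-0.4 -1.5  0.5] grip 0.0003 0.5712464819953311 J [-29.  16.  92.  -0.  72. -22.]
outer 3256 99.0
```

Call:
drive_tool(fingers=[1, 1, 1, 1, 1, 1, 1, 1, 1, 1], slide=[[0.37, 0, -0.04], [0.37, 0, -0.04], [0.37, 0, -0.04], [0.34, 0, 0], [0.34, 0, 0.03], [0.34, 0, 0.05], [0.34, 0, 0.07], [0.34, 0, 0.1], [0.3, 0, 0.13], [0.3, 0, 0.15]], twist=[[0, 0, 0], [0, 0, 0], [0, 0, 0], [0, 0, 0], [0, 0, 0], [0, 0, 0], [0, 0, 0], [0, 0, 0], [0, 0, 0], [0, 0, 0]])

```text
t: 13.35
ee_pos: [0.5213, -0.1064, 0.1934]
eef_rot: [[0.135, 0.991, 0.0], [0.991, -0.135, 0.0], [0.0, 0.0, -1.0]]
force: [0.4, -0.9, 1.6]
grip_width: 0.0006
finger_force: 0.4
```

Call:
drive_tool(fingers=[1, 1, 1, 1, 1, 1, 1, 1], slide=[[0.3, 0, 0.17], [0.3, 0, 0.19], [0.3, 0, 0.21], [0.25, 0, 0.24], [0.25, 0, 0.26], [0.23, 0, 0.26], [0.22, 0, 0.27], [0.2, 0, 0.28]], twist=[[0, 0, 0], [0, 0, 0], [0, 0, 0], [0, 0, 0], [0, 0, 0], [0, 0, 0], [0, 0, 0], [0, 0, 0]])

```text
t: 14.02
ee_pos: [0.5295, -0.0459, 0.1364]
eef_rot: [[0.136, 0.991, -0.0], [0.991, -0.136, -0.0], [-0.0, -0.0, -1.0]]
force: [0.6, -1.2, -0.2]
grip_width: 0.0007
finger_force: 0.3
```

```bash
python3 -c "
from h import *
where();flaps()"
```

```text
t 14.02 case xyz [-0.0014  0.0352  0.1364] world [ 0.5295 -0.0459  0.1364] yaw 82.21 tilt [-0. -0.] F [ 0.6 -1.2 -0.2] grip 0.0007 0.2551599562866613 J [-12.  19.  99.  -0.  62.  -5.]
inner pts 530 angle from hinge 59.2 top 0.171
outer 818 31.1
```

Exactly on track (31°). I'll close it fully now.

Call:
drive_tool(fingers=[1, 1, 1, 1, 1, 1, 1, 1, 1, 1], slide=[[0.15, 0, 0.3], [0.13, 0, 0.3], [0.13, 0, 0.3], [0.12, 0, 0.3], [0.07, 0, 0.28], [0.06, 0, 0.28], [0.04, 0, 0.28], [0, 0, 0.2], [0, 0, 0.2], [0, 0, 0.1]], twist=[[0, 0, 0], [0, 0, 0], [0, 0, 0], [0, 0, 0], [0, 0, 0], [0, 0, 0], [0, 0, 0], [0, 0, 0], [0, 0, 0], [0, 0, 0]])

```text
t: 14.9
ee_pos: [0.5323, -0.0257, 0.0616]
eef_rot: [[0.136, 0.991, -0.001], [0.991, -0.136, 0.0], [0.0, -0.001, -1.0]]
force: [-9.5, 2.1, 43.1]
grip_width: 0.0007
finger_force: 21.2
```

```bash
python3 -c "
from h import *
where();inner()"
```

```text
t 14.9 case xyz [-0.0014  0.0557  0.0616] world [ 0.5323 -0.0257  0.0616] yaw 82.2 tilt [-0.001  0.   ] F [-9.5  2.1 43.1] grip 0.0007 21.15802053362131 J [-10.  25. 103.   0.  52.  -2.]
inner 1464 slope [-0.001  0.084] z@0,90 [0.0845 0.0844]
```

Call:
drive_tool(fingers=[1, 1, 1, 1, 0, 0, 0, 0, 0, 0], slide=[[0, 0, -0.3], [0, 0, -1], [0, 0, -1], [0, 0, -1], [1, -0.4, -1], [1, -0.4, -0.3], [1, -0.4, 0], [1, -0.4, 0], [1, -0.4, 0], [1, -0.4, 0]], twist=[[0, 0, 0], [0, 0, 0], [0, 0, 0], [0, 0, 0], [0, 0, 0], [0, 0, 0], [0, 0, 0], [0, 0, 0], [0, 0, 0], [0, 0, 0]])

```text
t: 15.78
ee_pos: [0.4855, 0.1619, 0.1979]
eef_rot: [[0.136, 0.991, 0.001], [0.991, -0.136, 0.0], [0.0, 0.001, -1.0]]
force: [0.6, 0.6, -0.3]
grip_width: 0.0369
finger_force: 0.0
```

Call:
drive_tool(fingers=[0, 0, 0, 0, 0, 0], slide=[[1, -0.4, 0], [1, -0.4, 0], [1, -0.4, 0], [0, 0, 0], [0, 0, 0], [0, 0, 0]], twist=[[0, 0, 0], [0, 0, 0], [0, 0, 0], [0, 0, 1], [0, 0, 1], [0, 0, 1]])

```text
t: 16.28
ee_pos: [0.4622, 0.2554, 0.1975]
eef_rot: [[0.369, 0.929, 0.0], [0.929, -0.369, 0.0], [0.0, 0.0, -1.0]]
force: [-0.5, -0.5, 0.3]
grip_width: 0.077
finger_force: 0.0
```

Call:
drive_tool(fingers=[0, 0, 0], slide=[[0, 0, 0], [0, 0, 0], [0, 0, 0]], twist=[[0, 0, 0.5], [0, 0, 0], [0, 0, 0]])

```text
t: 16.53
ee_pos: [0.4625, 0.2546, 0.1975]
eef_rot: [[0.403, 0.915, 0.0], [0.915, -0.403, 0.0], [0.0, 0.0, -1.0]]
force: [-0.6, -0.2, 0.8]
grip_width: 0.0876
finger_force: 0.0
```

```bash
python3 - <<'E'
from h import *
where();inner()
s=snap("scene");p=pts(s);c=s["color"].astype(int);st=manip.sense();e=st["ee_pos"];R=st["eef_rot"]
q=(p-e)@R;m=(abs(q[...,0])<.03)&(abs(q[...,1])<.07)&(q[...,2]>-.05)&(q[...,2]<.02)
k=q[m];print("fingers",len(k),"tip z (tool) max",np.sort(k[:,2])[-6:].round(4))
for sg in(-1,1):
    t=k[(k[:,1]*sg>0)&(k[:,2]>-.04)]
    if len(t):print(sg,len(t),t.min(0).round(4),t.max(0).round(4))
d=p[...,:2]-O;x=d@EX;y=d@EY;z=p[...,2]
m=(abs(x)<.04)&(y>.083)&(y<.13)&(z>.07)&(z<.1);print("plate",m.sum(),x[m].min(),x[m].max(),y[m].max(),np.median(z[m]))
m=(p[...,2]>.045)&(p[...,2]<.1)&(abs(p[...,0]-.48)<.05)&(abs(p[...,1]-.35)<.05)
k=p[m];t=k[k[:,2]>.077];print("key",len(t),cv2.fitLine(t[:,:2].astype(np.float32),cv2.DIST_HUBER,0,.01,.01).ravel(),t[:,2].max())
# enlarged crops: plate hole region and key
def proj(w):
    Rr=np.array(s["rotation"]);K=np.array(s["intrinsics"]);cc=Rr.T@(np.array(w)-np.array(s["position"]));u=K@cc/cc[2];return u[:2]
ph=np.r_[O+.098*EY,.085];u=proj(ph);print("plate_hole proj",u,"key",proj([.474,.339,.0845]))
a=s["color"][int(u[1])-20:int(u[1])+20,int(u[0])-25:int(u[0])+25][...,::-1]
g=proj([.474,.339,.09]);b=s["color"][int(g[1])-45:int(g[1])+35,int(g[0])-50:int(g[0])+50][...,::-1]
print("crop origins",int(u[0])-25,int(u[1])-20,int(g[0])-50,int(g[1])-45)
a=cv2.resize(a,(400,320),interpolation=cv2.INTER_CUBIC);b=cv2.resize(b,(400,320),interpolation=cv2.INTER_CUBIC)
cv2.imwrite("pics/c2.png",np.hstack([a,b]))
E
```

```text
t 16.53 case xyz [-0.1091  0.3237  0.1975] world [0.4625 0.2546 0.1975] yaw 66.24 tilt [0. 0.] F [-0.6 -0.2  0.8] grip 0.0876 0.0 J [21. 15. 96.  0. 70. 45.]
inner 2027 slope [-0.005  0.085] z@0,90 [0.0849 0.0845]
fingers 274 tip z (tool) max [-0.0225 -0.0225 -0.0224 -0.0218 -0.0218 -0.0212]
-1 89 [-0.0098 -0.0544 -0.0398] [ 0.0136 -0.0418 -0.0212]
1 83 [-0.0112  0.0447 -0.04  ] [ 0.0134  0.0535 -0.0225]
plate 212 -0.026074512627484867 0.02653437423035095 0.11739717676758571 0.08375326344031914
key 70 [0.4023691  0.9154775  0.48138472 0.35092086] 0.08564549869607085
plate_hole proj [292.55455018 197.498182  ] key [434.64163888 248.61848241]
crop origins 267 177 385 201
```

View pics/c2.png

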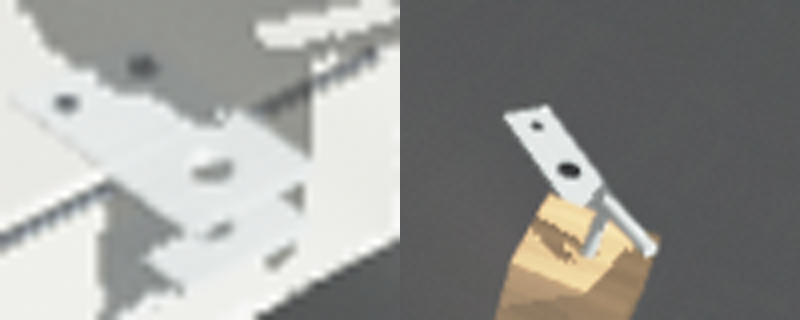

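Left crop: plate hole at (212,170), within about 1 mm of the predicted position; the bracket hole is seen beneath it. Right crop: the key's long arm stands at (590,235) in the wooden stand, with its short arm running to (655,250). The plate at (550,150) is the loose latch plate on the table. Going to the key.

Call:
drive_tool(fingers=[0, 0, 0, 0, 0, 0, 0, 0, 0, 0], slide=[[0.97, -0.26, 0], [0.97, -0.26, 0], [0.97, -0.25, 0], [0, 0, 0.8], [0, 0, 0.9], [0, 0, 0.9], [0, 0, 0.9], [0, 0, 0.9], [0, 0, 0.5], [0, 0, 0]], twist=[[0, 0, 0], [0, 0, 0], [0, 0, 0], [0, 0, 0], [0, 0, 0], [0, 0, 0], [0, 0, 0], [0, 0, 0], [0, 0, 0], [0, 0, 0]])

```text
t: 17.47
ee_pos: [0.474, 0.3423, 0.047]
eef_rot: [[0.404, 0.915, -0.006], [0.915, -0.404, -0.003], [-0.005, -0.004, -1.0]]
force: [1.1, -0.5, -0.1]
grip_width: 0.0882
finger_force: 0.0
```

```bash
cat >> h.py <<'E'
def key():
    s=snap("scene");p=pts(s);c=s["color"].astype(int);st=manip.sense();q=(p-st["ee_pos"])@st["eef_rot"]
    m=(np.ptp(c,axis=-1)<22)&(c.min(-1)>75)&(abs(q[...,1])<.012)&(abs(q[...,0])<.06)&(q[...,2]>-.07)&(q[...,2]<.08)
    k=q[m];t=k[(k[:,2]<.08)];print("key pts",len(t));print(t[np.argsort(t[:,2])][::max(1,len(t)//14)].round(4).tolist())
    return s,q
E
python3 -c "
from h import *
where();key()"
```

```text
t 17.47 case xyz [-0.1097  0.4121  0.047 ] world [0.474  0.3423 0.047 ] yaw 66.2 tilt [-0.006 -0.003] F [ 1.1 -0.5 -0.1] grip 0.0882 0.0 J [29. 29. 97.  0. 54. 53.]
key pts 251
[[0.0033, 0.0007, -0.0358], [0.0231, -0.0008, -0.0336], [0.0342, -0.0016, -0.0324], [-0.0023, -0.0004, -0.0304], [0.0024, 0.0037, -0.0221], [0.0034, 0.0003, -0.0072], [0.0486, -0.0011, 0.0471], [0.0418, 0.0058, 0.0481], [-0.0566, 0.0073, 0.0489], [0.0478, 0.0028, 0.0492], [0.0526, 0.0041, 0.0496], [0.0486, -0.0072, 0.0501], [0.0584, -0.0041, 0.0504], [0.0586, -0.0119, 0.0508], [-0.0534, 0.0009, 0.0516]]
```

Call:
drive_tool(fingers=[0, 0, 1, 1, 1, 1, 1, 1, 1, 1], slide=[[0.1, 0, 0.3], [0, 0, 0], [0, 0, 0], [0, 0, 0], [0, 0, 0], [0, 0, 0], [0, 0, 0], [0, 0, 0], [0, 0, 0], [0, 0, 0]], twist=[[0, 0, 0], [0, 0, 0], [0, 0, 0], [0, 0, 0], [0, 0, 0], [0, 0, 0], [0, 0, 0], [0, 0, 0], [0, 0, 0], [0, 0, 0]], grip_force=25)

```text
t: 18.35
ee_pos: [0.4778, 0.3467, 0.0416]
eef_rot: [[0.404, 0.915, 0.0], [0.915, -0.404, 0.0], [0.0, -0.0, -1.0]]
force: [0.0, -0.9, -1.4]
grip_width: 0.0378
finger_force: 0.0
```

Call:
drive_tool(fingers=[1, 1, 1], slide=[[0, 0, 0], [0, 0, 0], [0, 0, 0]], twist=[[0, 0, 0], [0, 0, 0], [0, 0, 0]])

```text
t: 18.6
ee_pos: [0.4777, 0.3466, 0.0415]
eef_rot: [[0.404, 0.915, -0.0], [0.915, -0.404, 0.0], [-0.0, -0.0, -1.0]]
force: [-0.3, 1.2, -0.0]
grip_width: 0.0182
finger_force: 0.0
```

Call:
drive_tool(fingers=[1, 1, 1, 1, 1], slide=[[0, 0, 0], [0, 0, 0], [0, 0, 0], [0, 0, 0], [0, 0, 0]], twist=[[0, 0, 0], [0, 0, 0], [0, 0, 0], [0, 0, 0], [0, 0, 0]])

```text
t: 19.02
ee_pos: [0.4776, 0.3466, 0.0415]
eef_rot: [[0.404, 0.915, -0.0], [0.915, -0.404, -0.0], [-0.0, -0.0, -1.0]]
force: [-1.4, -0.8, 1.3]
grip_width: 0.0074
finger_force: 25.0
```

Call:
drive_tool(fingers=[1, 1, 1, 1, 1, 1, 1], slide=[[0, 0, -0.4], [0, 0, -0.7], [0, 0, -0.8], [0, 0, -0.8], [0, 0, -0.8], [0, 0, 0], [0, 0, 0]], twist=[[0, 0, 0], [0, 0, 0], [0, 0, 0], [0, 0, 0], [0, 0, 0], [0, 0, 0], [0, 0, 0]])

```text
t: 19.6
ee_pos: [0.4791, 0.3474, 0.1488]
eef_rot: [[0.404, 0.915, 0.004], [0.915, -0.404, 0.002], [0.004, 0.003, -1.0]]
force: [0.0, -0.6, -0.4]
grip_width: 0.0075
finger_force: 25.0
```

```bash
python3 - <<'E'
from h import *
where();s,q=key();np.savez("k.npz",q=q,c=s["color"])
st=manip.sense();p=st["ee_pos"];Rr=np.array(s["rotation"]);K=np.array(s["intrinsics"]);c=Rr.T@(p-np.array(s["position"]));u=(K@c/c[2])[:2].astype(int);print(u)
cv2.imwrite("pics/k1.png",cv2.resize(s["color"][u[1]-45:u[1]+45,u[0]-50:u[0]+50][...,::-1],(700,630),interpolation=cv2.INTER_CUBIC)[:600])
E
```

```text
t 19.6 case xyz [-0.1054  0.4179  0.1488] world [0.4791 0.3474 0.1488] yaw 66.17 tilt [0.004 0.002] F [ 0.  -0.6 -0.4] grip 0.0075 24.99240294098854 J [29. 23. 91.  0. 66. 53.]
key pts 143
[[0.0109, -0.0032, -0.0433], [0.0197, 0.002, -0.0422], [0.0084, -0.0037, -0.0413], [0.0137, 0.003, -0.0403], [0.018, 0.0042, -0.0393], [0.0249, 0.0051, -0.0377], [0.0133, -0.0116, -0.0329], [-0.0022, 0.0038, -0.0115], [-0.0032, 0.0036, -0.0057], [-0.0027, 0.0017, 0.0021], [-0.0056, 0.0027, 0.0067], [-0.0047, 0.004, 0.0132], [-0.0054, 0.0042, 0.0188], [-0.0038, 0.0035, 0.0256], [-0.0049, 0.0004, 0.033]]
[444 227]
```

```bash
python3 - <<'E'
from h import *
D=np.load("k.npz");q=D["q"];c=D["c"].astype(int)
m=(np.ptp(c,axis=-1)<30)&(c.min(-1)>60)&(abs(q[...,1])<.012)&(abs(q[...,0])<.02)&(q[...,2]>-.018)&(q[...,2]<.045)
k=q[m];print(len(k),np.polyfit(k[:,2],k[:,0],1),np.polyfit(k[:,2],k[:,1],1),k[:,2].max())
for z in np.arange(-.015,.045,.008):
    t=k[abs(k[:,2]-z)<.004]
    if len(t): print(z.round(3),len(t),t.mean(0).round(4),t.min(0).round(4),t.max(0).round(4))
m=(np.ptp(c,axis=-1)<30)&(c.min(-1)>60)&(abs(q[...,1])<.009)&(q[...,0]>-.02)&(q[...,0]<.06)&(q[...,2]>-.05)&(q[...,2]<-.03)
k=q[m];t=k[k[:,0]>.012];print("short",len(t),k[:,0].min(),k[:,0].max(),np.polyfit(t[:,0],t[:,2],1),np.polyfit(t[:,0],t[:,1],1))
E
```

```text
81 [-0.05814976 -0.00300564] [-0.02596401  0.00262764] 0.037707071860124404
-0.015 9 [-0.0025  0.0035 -0.014 ] [-0.0057  0.001  -0.0169] [-0.0002  0.0044 -0.0115]
-0.007 14 [-0.0024  0.0024 -0.0069] [-0.0049 -0.0017 -0.0104] [ 0.0003  0.006  -0.0034]
0.001 12 [-0.0031  0.0022  0.0012] [-0.0071 -0.0049 -0.0029] [-0.0007  0.0049  0.004 ]
0.009 13 [-0.0036  0.0025  0.0086] [-0.0074 -0.001   0.0051] [-0.0008  0.005   0.0128]
0.017 12 [-0.0038  0.0026  0.0162] [-0.0057  0.      0.0132] [-0.0019  0.0055  0.0204]
0.025 14 [-0.0041  0.002   0.0251] [-0.0078 -0.0037  0.0216] [-0.0016  0.0047  0.0289]
0.033 6 [-0.0054  0.002   0.0319] [-0.0083  0.0004  0.0294] [-0.0025  0.0039  0.0347]
0.041 1 [-0.0071 -0.0003  0.0377] [-0.0071 -0.0003  0.0377] [-0.0071 -0.0003  0.0377]
short 55 0.005739197862944792 0.03166706823456663 [ 0.09756408 -0.04196534] [0.01899667 0.00119166]
```

View pics/k1.png

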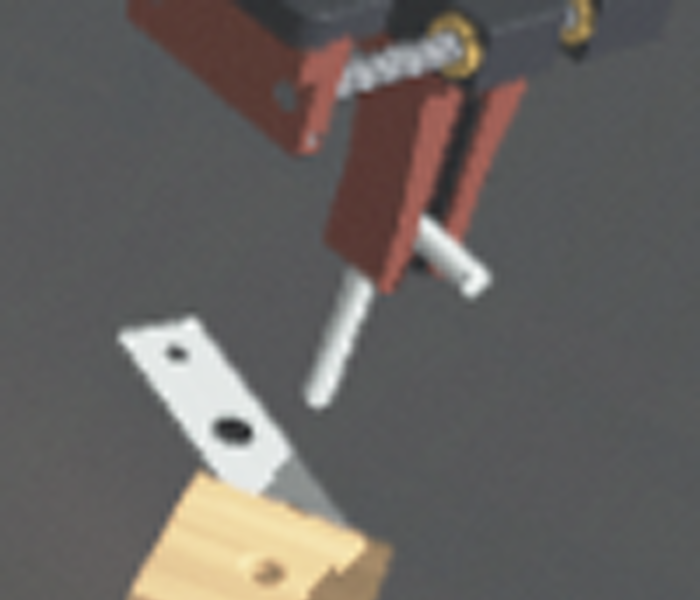

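The picture shows the key held between the fingers, with its tip at (318,400) tilted a few degrees and its short arm to (475,285). I'll carry it over the plate and level it by about 0.07 rad about tool y.

Call:
drive_tool(fingers=[1, 1, 1, 1, 1, 1, 1, 1, 1, 1], slide=[[-0.91, 0.63, -0.2], [-0.91, 0.63, -0.2], [-0.91, 0.63, -0.2], [-0.91, 0.63, 0], [-0.91, 0.63, 0], [-0.91, 0.63, 0], [-0.91, 0.63, 0], [-0.91, 0.63, 0], [-0.91, 0.63, 0], [-0.91, 0.63, 0]], twist=[[0, 0, 0], [0, 0, 0], [0, 0, 0], [0, 0, 0], [0, 0, 0], [0, 0, 0], [0, 0, 0], [0, 0, 0], [0, 0, 0], [0, 0, 0]])

```text
t: 20.48
ee_pos: [0.539, 0.0191, 0.163]
eef_rot: [[0.404, 0.915, -0.003], [0.915, -0.404, 0.0], [-0.001, -0.003, -1.0]]
force: [0.8, 0.2, -0.3]
grip_width: 0.0077
finger_force: 25.0
```

Call:
drive_tool(fingers=[1, 1, 1, 1], slide=[[0, 0, 0], [0, 0, 0], [0, 0, 0], [0, 0, 0]], twist=[[0, 0.45, 0], [0, 0.45, 0], [0, 0, 0], [0, 0, 0]])

```text
t: 20.82
ee_pos: [0.5391, 0.02, 0.1633]
eef_rot: [[0.405, 0.914, 0.026], [0.912, -0.406, 0.066], [0.071, -0.003, -0.998]]
force: [-0.3, -0.4, -1.0]
grip_width: 0.0073
finger_force: 25.0
```

```bash
cat >> h.py <<'E'
def keyw():
    s=snap("scene");p=pts(s);c=s["color"].astype(int);st=manip.sense();e=st["ee_pos"];R=st["eef_rot"];q=(p-e)@R
    m=(np.ptp(c,axis=-1)<30)&(c.min(-1)>60)&(abs(q[...,1])<.012)&(abs(q[...,0])<.02)&(q[...,2]>-.018)&(q[...,2]<.036)&(p[...,2]>.09)
    k=p[m];v=np.array(s["position"])-k.mean(0);v=v[:2]/np.linalg.norm(v[:2]);k=k.copy();k[:,:2]-=.003*v
    d=k[:,:2]-O;z=k[:,2];fx=np.polyfit(z,d@EX,1);fy=np.polyfit(z,d@EY,1)
    print("long arm",len(k),"z",z.min().round(4),z.max().round(4),"slopes",fx[0].round(3),fy[0].round(3),"case xy at tip",np.polyval(fx,z.min()).round(4),np.polyval(fy,z.min()).round(4))
    m=(abs(d0:=((p[...,:2]-O)@EX))<.04)&((y:=((p[...,:2]-O)@EY))>.083)&(y<.13)&(p[...,2]>.078)&(p[...,2]<.092)
    print("plate x",d0[m].min().round(4),d0[m].max().round(4),"ymax",y[m].max().round(4))
    return s
E
python3 -c "
from h import *
where();keyw()"
```

```text
t 20.82 case xyz [-0.0009  0.1019  0.1633] world [0.5391 0.02   0.1633] yaw 66.05 tilt [0.026 0.066] F [-0.3 -0.4 -1. ] grip 0.0073 24.992262572050095 J [-8. 17. 98.  4. 64. 14.]
long arm 55 z 0.1288 0.1768 slopes 0.01 -0.018 case xy at tip -0.0035 0.0972
plate x -0.0261 0.0258 ymax 0.1187
```

Call:
drive_tool(fingers=[1, 1, 1, 1, 1, 1, 1], slide=[[0.09, 0.1, 0], [0, 0, 0], [-0.03, 0, 0.4], [-0.03, 0, 0.4], [-0.03, 0, 0.4], [-0.03, 0, 0.4], [0, 0, 0]], twist=[[0, 0, 0], [0, 0, 0], [0, 0, 0], [0, 0, 0], [0, 0, 0], [0, 0, 0], [0, 0, 0]])

```text
t: 21.45
ee_pos: [0.5425, 0.0226, 0.1145]
eef_rot: [[0.402, 0.915, 0.025], [0.913, -0.403, 0.066], [0.071, -0.004, -0.997]]
force: [-0.0, -0.3, -1.1]
grip_width: 0.0072
finger_force: 25.0
```

```bash
python3 -c "
from h import *
where();keyw()"
```

```text
t 21.45 case xyz [0.0022 0.1049 0.1145] world [0.5425 0.0226 0.1145] yaw 66.23 tilt [0.025 0.066] F [-0.  -0.3 -1.1] grip 0.0072 24.992385529221792 J [ -8.  21. 101.   5.  58.  13.]
long arm 51 z 0.0902 0.13 slopes -0.014 0.019 case xy at tip -0.0003 0.0992
plate x -0.0262 0.0323 ymax 0.1187
```

Call:
drive_tool(fingers=[1, 1, 1, 1, 1, 1], slide=[[-0.02, 0, 0.3], [-0.02, 0, 0.3], [-0.02, 0, 0.3], [-0.02, 0, 0.3], [-0.02, 0, 0.25], [0, 0, 0]], twist=[[0, 0, 0], [0, 0, 0], [0, 0, 0], [0, 0, 0], [0, 0, 0], [0, 0, 0]])

```text
t: 22.0
ee_pos: [0.5433, 0.022, 0.0712]
eef_rot: [[0.403, 0.915, 0.027], [0.912, -0.404, 0.066], [0.072, -0.002, -0.997]]
force: [0.9, 0.6, -0.1]
grip_width: 0.0076
finger_force: 25.0
```

```bash
python3 -c "
from h import *
where();keyw()"
```

```text
t 22.0 case xyz [0.003  0.1044 0.0712] world [0.5433 0.022  0.0712] yaw 66.14 tilt [0.027 0.066] F [ 0.9  0.6 -0.1] grip 0.0076 24.992347386269103 J [ -8.  24. 103.   5.  52.  13.]h.py:35: RuntimeWarning: Mean of empty slice.
  k=p[m];v=np.array(s["position"])-k.mean(0);v=v[:2]/np.linalg.norm(v[:2]);k=k.copy();k[:,:2]-=.003*v
  ret = um.true_divide(
Traceback (most recent call last):
  File "h.py", line 36, in keyw
    d=k[:,:2]-O;z=k[:,2];fx=np.polyfit(z,d@EX,1);fy=np.polyfit(z,d@EY,1)
                            ~~~~~~~~~~^^^^^^^^^^
TypeError: expected non-empty vector for x
```

No contact force at all; the tip is through both holes. Releasing now.

Call:
drive_tool(fingers=[0.8, 0.8, 0.8, 0.6, 0.5, 0.5], slide=[[0, 0, 0], [0, 0, 0], [0, 0, 0], [0, 0, 0], [0, 0, 0], [0, 0, 0]], twist=[[0, 0, 0], [0, 0, 0], [0, 0, 0], [0, 0, 0], [0, 0, 0], [0, 0, 0]])

```text
t: 22.55
ee_pos: [0.5444, 0.0218, 0.0733]
eef_rot: [[0.403, 0.915, 0.03], [0.912, -0.404, 0.066], [0.072, 0.001, -0.997]]
force: [0.3, -0.8, 0.0]
grip_width: 0.034
finger_force: 0.0
```

Call:
drive_tool(fingers=[0.5, 0.5, 0.5, 0.5, 0.5, 0.5, 0.5], slide=[[0, 0, -0.3], [0, 0, -0.6], [0, 0, -0.9], [0, 0, -0.9], [0, 0, -0.9], [0, 0, -0.9], [0, 0, 0]], twist=[[0, 0, 0], [0, 0, 0], [0, 0, 0], [0, 0, 0], [0, 0, 0], [0, 0, 0], [0, 0, 0]])

```text
t: 23.13
ee_pos: [0.5437, 0.0122, 0.2138]
eef_rot: [[0.403, 0.915, 0.039], [0.912, -0.404, 0.064], [0.075, 0.009, -0.997]]
force: [1.2, 0.2, -0.4]
grip_width: 0.0437
finger_force: 0.0
```

```bash
python3 - <<'E'
from h import *
where();inner()
s=snap("scene");p=pts(s);d=p[...,:2]-O;x=d@EX;y=d@EY;z=p[...,2]
m=(abs(x)<.05)&(y>.04)&(y<.15)&(z>.0885)&(z<.13)
k=np.c_[x[m],y[m],z[m]];print(len(k),k.min(0).round(4),k.max(0).round(4),np.median(k[:,2]).round(4));print(k[::max(1,len(k)//10)].round(3).tolist())
E
```

```text
t 23.13 case xyz [0.0048 0.0947 0.2138] world [0.5437 0.0122 0.2138] yaw 66.19 tilt [0.039 0.064] F [ 1.2  0.2 -0.4] grip 0.0437 0.0 J [-9. 14. 94.  4. 70. 13.]
inner 2019 slope [-0.005  0.085] z@0,90 [0.0849 0.0845]
34 [-0.0004  0.049   0.0885] [0.0201 0.1293 0.0939] 0.0915
[[0.015, 0.049, 0.089], [0.004, 0.1, 0.093], [0.004, 0.101, 0.09], [0.009, 0.106, 0.092], [0.008, 0.109, 0.091], [0.012, 0.109, 0.09], [0.008, 0.115, 0.091], [0.01, 0.118, 0.091], [0.014, 0.122, 0.093], [0.017, 0.125, 0.093], [0.02, 0.125, 0.092], [0.017, 0.129, 0.09]]
```

The key is seated: its short arm's top is at 93 mm (85 + 8), both flaps are flat, and the gripper is clear.

```bash
python3 -c "
from bench import manip
print(manip.hand_in())"
```

```text
the job is handed in; nothing more can be done
None
```

The job is handed in: both flaps measured flat, the hex key is seated through plate and bracket with its short arm on the plate, and the gripper is clear; the verdict was not shown and I did not re-measure the packed hinge or bystanders at the end.

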